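Clamp a block with the outer ring of a twin knob, then lock it with the inner knob

ROBOT

A 7-joint arm with a two-finger parallel gripper is mounted at the origin on the work surface; the furniture and walls round the work are solid. World frame = base frame: x ahead of the robot, y to its left, z up, the work surface at z = 0. Lengths are in m, angles in rad, forces in N, time in s.
With the tool pointing down it reaches from about 0.425 to 1.025 m from the base axis. Payload 9.4 kg.
Tool frame: the origin (TCP) lies midway between the tips of the shut fingers; the grasp point (between the pads) lies 19 mm behind it; y points along the fingers, z is the direction in which the jaws open and shut, and the axes are right-handed (so a half turn about y gives the same grasp; the last joint's range is limited). The gripper opens to 93 mm and grips with 3 to 60 N. Pads are 15 mm wide; open, the fingers measure 128 mm over their backs; the gripper's body (75 mm by 188 mm) begins 65 mm behind the grasp point.
Start: joints at [1.135, 0.599, -0.003, 1.599, 0.002, 0.943, -0.08], TCP at [0.255, -0.679, 0.219] pointing down, gripper open.
Joint ranges: [-2.57, 2.57], [-0.35, 1.97], [-1.29, 1.29], [0.11, 2.56], [-1.05, 4.19], [0.11, 1.86], [-2.63, 2.63]. Speed limits (rad/s): [2.22, 2.22, 3.01, 3.01, 3.14, 3.14, 3.14].

INTERFACE

Orientations are given as a 3x3 rotation matrix whose columns are the frame's x, y, z axes.
In Python, from bench import env, imaging gives the robot as it stands. The module is installed in compiled form; this text tells all that it offers.
- The arm moves only by the tool send_rows, never from a script. Its argument "steps" is a list of rows, each an object with "dr": the turn, a rotation vector about the tool's x, y, z in degrees, a list of three; "slide": the shift along the tool's x, y, z in m, a list of three; "hand": the opening, from -1 (shut) to 1 (fully open). A call has 1 to 20 rows; each row shifts and turns the commanded pose from where the row before left it, along the tool's axes as they then stand; what a row does not reach is not made up. A row lasts 1/12 s, in which the tool goes at most 41.7 mm and 7.16 degrees, less where a joint would pass 70% of its speed; a pose out of reach is approached as far as the arm can. A call with a gripper value outside its range is refused whole. The fingers move at their own pace and stop on an object; the grip force is fixed at half the most. Time passes only in rows, so rows that do not move let the fingers close. It gives the time, the measured TCP pose, the force and the opening at its end, in the units of the state.
- env.read_state(): the state, without advancing time (a new reading comes with each control period).
- imaging.get_image(name): name is "scene" or "top" or "wrist"; returns a dict with "image" (480x640x3 uint8, red, green, blue), "depth" (480x640 float32, m along the optical axis (not along the pixel's ray), 0 where there is no reading), "intrinsics" (3x3 intrinsics, pixels), "xyz" and "rotation" of the camera in the world. Camera axes: x right, y up, looking along -z (the intrinsics and any distortion apply to the point x, -y, -z); pixel columns grow to the right and rows downward; lengths in m; the calibration is good to about 2 mm. A picture is of the moment at which its call begins.
- env.sign_off(): hands the job in, once; it reports no verdict.
The state is a dict: "time": time; "joint_positions": joint angles; "joint_velocities": joint speeds; "tau": joint torques, N m; "ee_pos": TCP position; "ee_rot": TCP orientation; "force": force on the tool from outside, world axes, zero at the start; "ft_torque": the same for the moment, N m; "finger_gap": opening from 0.0 (shut) to 1.0 (fully open).
Only numpy, scipy, OpenCV 4.12 (cv2) and the standard library are available. Lean on these libraries where they do the work, as an engineer would, in place of code of your own. Each camera call takes 0.05 s, during which the arm holds its last target. There are 200 camera calls.

TASK

The bored block stands loose in the clamping jig. Turn the jig's wide lower ring clockwise until the jaw holds the block gently against the rear stop, with about 12 N and never more than 25 N, leaving the slim upper knob alone meanwhile; then turn the upper knob clockwise fully to its stop without disturbing the ring, and let go. Leave the things lying beside the jig where they are.

Things in the scene. Friction and masses are not known exactly. Their poses are not given: they have to be found in the camera images.
- jig: Clamping jig fixed to the bench: dark steel base plate 84 x 205 x 12 mm, grey housing (72 x 80 mm, top at 42 mm) with two knobs, one above the other, on one upright axis. Origin on the bench under that axis; z up; +y points along the base to the block and the rear stop. That steel stop is set differently each time and not measured: its face is 115 to 124 mm from the axis.
- ring_center (a point): Centre of the clamp ring, the wide lower knob: fluted plain steel, 55 mm in diameter, its sides from 62 to 88 mm above the bench. This point is on the axis 78 mm above the bench, 10 mm below the ring's top face. Beneath the ring there is free space round a 36 mm boss down to 46 mm above the bench.
- clamp_ring (a joint): Ring angle, rad: 0 at the start, grows clockwise from above (closing), moving the jaw 8 mm per rad along the jig's +y. Friction about 0.18 N m (standing still it may act either way); each newton of clamping adds 0.008 N m against closing (12 N: 0.1 N m). Stays where left, up to 20 N of clamping. Once the block is jammed the force climbs by some 55 N per rad.
- knob_center (a point): Centre of the lock knob, the slim upper knob on the same axis: fluted black plastic, 26 mm in diameter, its sides from 94 to 130 mm above the bench (6 mm of thin neck between it and the ring's top). This point is on the axis 114 mm above the bench, 16 mm below the knob's top.
- knob_mark (a point): Outer end of the line on the lock knob's top face, 12 mm from the axis.
- lock_knob (a joint): Angle of the lock knob in rad, growing clockwise seen from above; hard stop (locked) at 1.55, starts between 0.15 and 0.5. Friction 0.04 N m; stays where it is left. It is not linked to the ring: the ring can still be turned by accident at any time.
- jaw: Steel jaw with a spring-backed rubber pad that the ring moves along the jig's +y. Its frame coincides with the jig's when the ring is at 0; the front of the pad (40 mm wide, from 15 to 39 mm above the bench) then stands 58 mm from the knob axis.
- block: Bored steel block, 45 (x) x 52 (y) x 43 mm high, 0.25 to 0.5 kg, standing loose on the base plate between jaw and rear stop, touching neither. Origin at the centre of its underside; the jaw pushes it along its y.
- spanner: Chrome combination spanner 146 mm long lying on the bench beside the jig; to be left alone.
- bearing: Ball bearing, 52 mm in diameter, 15 mm high, lying on the bench beside the jig; to be left alone.
- nut: Large hex nut, 34 mm, 14 mm high, lying on the bench beside the jig; to be left alone.
There are look-alikes about, which are no part of the job. There is more than one size of the jig; the job needs the larger.

How it is judged:
By the outcome, as a careful person would: the job done as asked, in the order asked, and still so for the second after the job is handed in, with the robot touching nothing.
It also fails if it takes over 67 s, if anything falls off the work surface, if the arm or the gripper's body presses on something with over 40 N, if the wrist force passes 120 N, or if a joint passes its speed limit or range.

## Working session

There is one attempt and no reset: what is moved stays moved. The work goes in short steps, Python scripts to look and compute and a tool call to move; the robot and the scene stay as the last step left them, time stands still between calls to the robot, and variables do not carry over. Pictures are saved under pics/ and viewed, about 8 in all and at most 12, crops included, and the job is handed in when it is done.

Besides the shell and the picture viewer there is one more tool, called as name(argument=value, ...) on one line, values as JSON. send_rows: Moves the arm, as the interface text tells. Its arguments: {"type":"object","properties":{"steps":{"type":"array"}},"required":["steps"]}

```bash
mkdir -p pics; cat > h.py <<'E'
import numpy as np, cv2, json
from bench import env, imaging
def get(n,tag):
    d=imaging.get_image(n); np.savez('last_%s.npz'%tag,**d)
    cv2.imwrite('pics/%s.png'%tag,d['image'][:,:,::-1]); return d
def pts(d):
    K=d['intrinsics'];z=d['depth'];v,u=np.mgrid[:480,:640]
    p=np.stack([(u-K[0,2])/K[0,0]*z,-(v-K[1,2])/K[1,1]*z,-z],-1)
    return p@d['rotation'].T+d['xyz']
def plane(d,u,v,h):
    K=d['intrinsics'];r=d['rotation']@np.array([(u-K[0,2])/K[0,0],-(v-K[1,2])/K[1,1],-1])
    return d['xyz']+r*(h-d['xyz'][2])/r[2]
E
python3 - <<'E'
from h import *
np.set_printoptions(precision=4,suppress=True)
for n in('scene','top'):
    d=get(n,n+'0'); print(n,d['intrinsics'],d['xyz'],d['rotation'],(d['depth']>0).mean())
a=cv2.imread('pics/scene0.png');b=cv2.imread('pics/top0.png')
print(env.read_state())
E
```

```text
scene [[530.9538   0.     312.2829]
 [  0.     530.9538 242.4643]
 [  0.       0.       1.    ]] [0.0949 0.3945 0.6522] [[-0.8046  0.3746 -0.4607]
 [-0.5934 -0.5357  0.6008]
 [-0.0217  0.7568  0.6533]] 0.9959798177083333
top [[524.906    0.     318.1287]
 [  0.     524.906  232.5434]
 [  0.       0.       1.    ]] [ 0.4115 -0.1448  0.96  ] [[ 0.0167  0.9963 -0.0838]
 [-0.9999  0.0168  0.0004]
 [ 0.0018  0.0837  0.9965]] 0.996005859375
{'time': 0.1, 'joint_positions': array([ 1.1353,  0.6   , -0.0025,  1.6   ,  0.0018,  0.9429, -0.0798]), 'joint_velocities': array([-0.0007, -0.0023, -0.0002, -0.0027, -0.0005,  0.0011, -0.    ]), 'tau': array([  0.0051, -76.6561,   1.5023, -25.2939,  -0.0523,   0.0136,
         0.    ]), 'ee_pos': array([ 0.2544, -0.6784,  0.2179]), 'ee_rot': array([[-0.9363, -0.0006,  0.3512],
       [-0.3512,  0.0012, -0.9363],
       [ 0.0001, -1.    , -0.0014]]), 'force': array([ 0.0476,  0.1455, -0.3019]), 'ft_torque': array([-0.0119, -0.0623, -0.0208]), 'finger_gap': 0.9976377744184397}
```

View pics/top0.png

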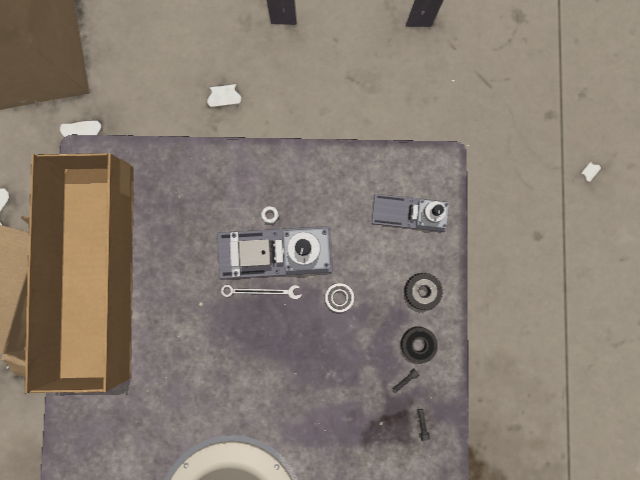

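View pics/scene0.png

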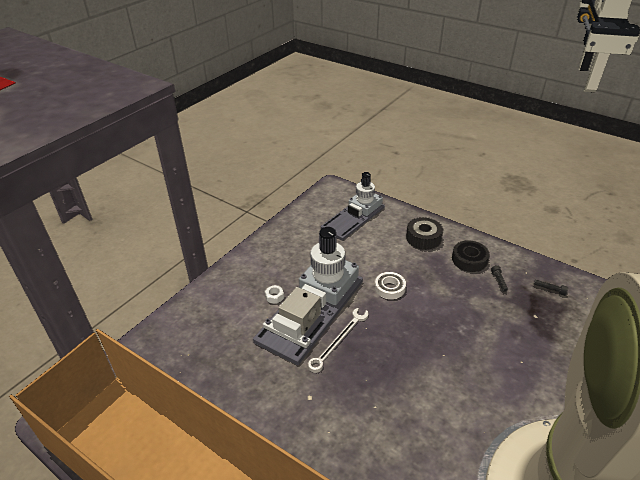

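The large jig is at top-view pixels (303,247) for the knobs, with the block at (254,252) and the stop at about (235,255). The small look-alike is at (436,212). The bearing, spanner and nut lie around the large jig.

```bash
python3 - <<'E'
from h import *
np.set_printoptions(precision=4,suppress=True)
for t in('top0','scene0'):
    d=dict(np.load('last_%s.npz'%t)); P=pts(d)
    x,y,z=P[...,0],P[...,1],P[...,2]
    k0=plane(d,*((303,247) if t=='top0' else (328,232)),.13); print(t,k0)
    near=np.hypot(x-k0[0],y-k0[1])<.05
    for lo,hi,nm in((.122,.14,'knobtop'),(.08,.094,'ringtop')):
        m=near&(z>lo)&(z<hi); q=P[m]; (c,r)=cv2.minEnclosingCircle(q[:,:2].astype(np.float32)); print(nm,m.sum(),q.mean(0),c,r)
    w=(abs(x-k0[0])<.08)&(y>k0[1]-.09)&(y<k0[1]+.18)
    m=w&(z>.037)&(z<.05)&(y>k0[1]+.045); print('block/stop tops',m.sum(),cv2.minAreaRect(P[m][:,:2].astype(np.float32)),np.percentile(P[m][:,2],[5,50,95]))
    m=w&(z>.006)&(z<.018); n=cv2.connectedComponents(m.astype(np.uint8))
    print('plate',cv2.minAreaRect(P[m][:,:2].astype(np.float32)))
d=dict(np.load('last_top0.npz'))
cv2.imwrite('pics/crop.png',cv2.resize(d['image'][215:290,205:345,::-1],None,fx=5.5,fy=5.5,interpolation=cv2.INTER_CUBIC))
E
```

```text
top0 [ 0.4579 -0.1215  0.13  ]
knobtop 214 [ 0.4587 -0.1212  0.1294] (0.4589671492576599, -0.12135115265846252) 0.013698396272957325
ringtop 629 [ 0.4581 -0.1216  0.0875] (0.458973228931427, -0.12116266787052155) 0.027966314926743507
block/stop tops 432 ((0.4515470564365387, -0.034728579223155975), (0.044662732630968094, 0.08583278954029083), 3.5750322341918945) [0.0379 0.0418 0.0498]
plate ((0.45801979303359985, -0.08650460839271545), (0.24686861038208008, 0.15891073644161224), 89.68184661865234)
scene0 [ 0.458  -0.1195  0.13  ]
knobtop 200 [ 0.4578 -0.1178  0.1283] (0.45867809653282166, -0.11956514418125153) 0.014177121222019196
ringtop 542 [ 0.4538 -0.1123  0.0868] (0.45939967036247253, -0.11931823194026947) 0.028604624792933464
block/stop tops 541 ((0.4520144760608673, -0.03270987048745155), (0.046196576207876205, 0.08543850481510162), 4.763365268707275) [0.0378 0.0418 0.0495]
plate ((0.4578355550765991, -0.08485253900289536), (0.24909734725952148, 0.15946322679519653), 89.95897674560547)
```

View pics/crop.png

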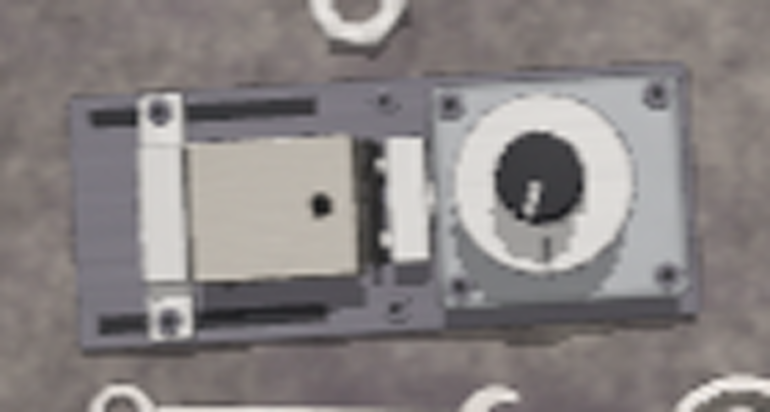

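The axis is near (0.4585, -0.1205) and jig +y is about world +y, yawed 4-5°. In the crop the knob mark sits at about (532,198) and the block already lies close to the stop. Now I'll move above the jig.

send_rows(steps=[{"dr": [0, 0, 0], "slide": [-0.0258, 0, -0.03], "hand": 1}, {"dr": [0, 0, 0], "slide": [-0.0258, 0, -0.03], "hand": 1}, {"dr": [0, 0, 0], "slide": [-0.0258, 0, -0.03], "hand": 1}, {"dr": [0, 0, 0], "slide": [-0.0258, 0, -0.03], "hand": 1}, {"dr": [0, 0, 0], "slide": [-0.0258, 0, -0.03], "hand": 1}, {"dr": [0, 0, 0], "slide": [-0.0258, 0, -0.03], "hand": 1}, {"dr": [0, 0, 0], "slide": [-0.0258, 0, -0.03], "hand": 1}, {"dr": [0, 0, 0], "slide": [-0.0258, 0, -0.03], "hand": 1}, {"dr": [0, 0, 0], "slide": [-0.0258, 0, -0.03], "hand": 1}, {"dr": [0, 0, 0], "slide": [-0.0258, 0, -0.03], "hand": 1}, {"dr": [0, 0, 0], "slide": [-0.0258, 0, -0.03], "hand": 1}, {"dr": [0, 0, 0], "slide": [-0.0258, 0, -0.03], "hand": 1}, {"dr": [0, 0, 0], "slide": [-0.0258, 0, -0.03], "hand": 0.5}, {"dr": [0, 0, 0], "slide": [-0.0258, 0, -0.03], "hand": 0.5}, {"dr": [0, 0, 0], "slide": [-0.0258, 0, -0.03], "hand": 0.5}, {"dr": [0, 0, 0], "slide": [0, 0, 0], "hand": 0.5}, {"dr": [0, 0, 0], "slide": [0, 0, 0], "hand": 0.5}, {"dr": [0, 0, 0], "slide": [0, 0, 0], "hand": 0.5}])

```text
time: 1.6
ee_pos: [0.4585, -0.1219, 0.2184]
ee_rot: [[-0.936, -0.001, 0.352], [-0.352, -0.0, -0.936], [0.001, -1.0, 0.0]]
force: [0.3, -0.7, -0.9]
finger_gap: 0.75
```

```bash
cat > st.py <<'E'
from h import *
np.set_printoptions(precision=4,suppress=True)
s=env.read_state(); R=s['ee_rot']; A=np.array([.4585,-.1205])
print('t',s['time'],'j',s['joint_positions'],'p',s['ee_pos']);print(R);print('F',s['force'],'M',s['ft_torque'],'gap',s['finger_gap']*93)
D=np.r_[A,.059]-s['ee_pos']; print('to ring grasp, tool axes',R.T@D)
E
python3 st.py; python3 - <<'E'
from h import *
d=get('wrist','w0');P=pts(d);x,y,z=P[...,0],P[...,1],P[...,2]
near=np.hypot(x-.4585,y+.1205)<.05
for lo,hi in((.12,.14),(.08,.094)):
    q=P[near&(z>lo)&(z<hi)]
    if len(q): print(len(q),q.mean(0),cv2.minEnclosingCircle(q[:,:2].astype(np.float32)))
E
```

```text
t 1.6 j [ 0.2119  0.3043 -0.092   2.1534  0.0441  0.6863 -1.1215] p [ 0.4585 -0.1219  0.2184]
[[-0.9361 -0.0008  0.3516]
 [-0.3516 -0.0003 -0.9361]
 [ 0.0008 -1.      0.    ]]
F [ 0.3462 -0.7394 -0.873 ] M [ 0.0103 -0.0121  0.0167] gap 69.7607057110951
to ring grasp, tool axes [-0.0006  0.1594 -0.0013]
926 [ 0.46167639 -0.12042697  0.12994148] ((0.46030595898628235, -0.12097977101802826), 0.013689258135855198)
1811 [ 0.46722088 -0.11854166  0.08844657] ((0.4600384533405304, -0.12104657292366028), 0.02820472978055477)
```

View pics/w0.png

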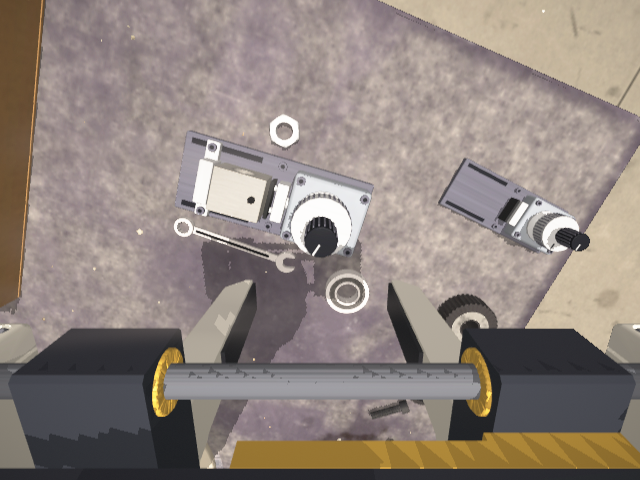

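The wrist view shows the knob at (320,240) and the ring at (318,220), both clear. Combining the three views puts the axis at about (0.4595, -0.1208). A clockwise turn lowers joint 7, so I'll pre-turn 70° counter-clockwise and descend around the ring.

send_rows(steps=[{"dr": [0, -7, 0], "slide": [0, 0, 0], "hand": 0.5}, {"dr": [0, -7, 0], "slide": [0, 0, 0], "hand": 0.5}, {"dr": [0, -7, 0], "slide": [0, 0, 0], "hand": 0.5}, {"dr": [0, -7, 0], "slide": [0, 0, 0], "hand": 0.5}, {"dr": [0, -7, 0], "slide": [0, 0, 0], "hand": 0.5}, {"dr": [0, -7, 0], "slide": [0, 0, 0], "hand": 0.5}, {"dr": [0, -7, 0], "slide": [0, 0, 0], "hand": 0.5}, {"dr": [0, -7, 0], "slide": [0, 0, 0], "hand": 0.5}, {"dr": [0, -7, 0], "slide": [0, 0, 0], "hand": 0.5}, {"dr": [0, -7, 0], "slide": [0, 0, 0], "hand": 0.5}, {"dr": [0, 0, 0], "slide": [-0.001, 0.03, 0.001], "hand": 0.5}, {"dr": [0, 0, 0], "slide": [0, 0.02, 0], "hand": 0.5}, {"dr": [0, 0, 0], "slide": [0, 0, 0], "hand": 0.5}, {"dr": [0, 0, 0], "slide": [0, 0, 0], "hand": 0.5}])

```text
time: 2.82
ee_pos: [0.4588, -0.1218, 0.1681]
ee_rot: [[0.007, -0.003, 1.0], [-1.0, 0.0, 0.007], [-0.0, -1.0, -0.003]]
force: [-0.4, -0.4, 0.2]
finger_gap: 0.749
```

```bash
sed -i 's/\[.4585,-.1205\]/[.4595,-.1208]/' st.py; python3 st.py
```

```text
t 2.8167 j [ 0.4149  0.4007 -0.3658  2.1925  0.2534  0.59   -0.1291] p [ 0.4588 -0.1218  0.1681]
[[ 0.0074 -0.0026  1.    ]
 [-1.      0.0002  0.0074]
 [-0.0003 -1.     -0.0026]]
F [-0.3849 -0.3905  0.2336] M [-0.0281 -0.1026 -0.0161] gap 69.64778869619559
to ring grasp, tool axes [-0.001   0.1091  0.001 ]
```

send_rows(steps=[{"dr": [0, 0, 0], "slide": [-0.001, 0.03, 0.001], "hand": 0.5}, {"dr": [0, 0, 0], "slide": [0, 0.03, 0], "hand": 0.5}, {"dr": [0, 0, 0], "slide": [0, 0.025, 0], "hand": 0.5}, {"dr": [0, 0, 0], "slide": [0, 0.015, 0], "hand": 0.5}, {"dr": [0, 0, 0], "slide": [0, 0.009, 0], "hand": 0.5}, {"dr": [0, 0, 0], "slide": [0, 0, 0], "hand": 0.5}, {"dr": [0, 0, 0], "slide": [0, 0, 0], "hand": 0.5}])

```text
time: 3.4
ee_pos: [0.4613, -0.12, 0.0603]
ee_rot: [[0.009, 0.0, 1.0], [-1.0, -0.001, 0.009], [0.001, -1.0, 0.0]]
force: [-0.2, 0.1, 0.1]
finger_gap: 0.749
```

```bash
python3 st.py
```

```text
t 3.4 j [ 0.2903  0.5832 -0.2196  2.2798  0.4021  0.3128 -0.2692] p [ 0.4613 -0.12    0.0603]
[[ 0.0092  0.0004  1.    ]
 [-1.     -0.0005  0.0092]
 [ 0.0005 -1.      0.0004]]
F [-0.2356  0.0671  0.0829] M [-0.0265 -0.0874 -0.0263] gap 69.67484750047826
to ring grasp, tool axes [ 0.0008  0.0013 -0.0018]
```

Close on the ring, correcting z by 1 mm and x by 2 mm.

send_rows(steps=[{"dr": [0, 0, 0], "slide": [0.0008, 0.001, -0.0018], "hand": 0.5}, {"dr": [0, 0, 0], "slide": [0, 0, 0], "hand": 0.3}, {"dr": [0, 0, 0], "slide": [0, 0, 0], "hand": -0.2}, {"dr": [0, 0, 0], "slide": [0, 0, 0], "hand": -1}, {"dr": [0, 0, 0], "slide": [0, 0, 0], "hand": -1}, {"dr": [0, 0, 0], "slide": [0, 0, 0], "hand": -1}, {"dr": [0, 0, 0], "slide": [0, 0, 0], "hand": -1}])

```text
time: 3.98
ee_pos: [0.4595, -0.1206, 0.0593]
ee_rot: [[0.009, 0.001, 1.0], [-1.0, -0.0, 0.009], [0.001, -1.0, 0.001]]
force: [-0.9, 0.2, 8.3]
finger_gap: 0.58
```

```bash
python3 st.py
```

```text
t 3.9833 j [ 0.29    0.584  -0.2166  2.2845  0.4053  0.3062 -0.2705] p [ 0.4595 -0.1206  0.0593]
[[ 0.0093  0.0011  1.    ]
 [-1.     -0.0005  0.0093]
 [ 0.0005 -1.      0.0011]]
F [-0.9115  0.1765  8.2631] M [-0.1169  0.0402 -0.0812] gap 53.985912401042796
to ring grasp, tool axes [ 0.0002  0.0003 -0.    ]
```

send_rows(steps=[{"dr": [0, 3, 0], "slide": [0, 0, 0], "hand": -1}, {"dr": [0, 3, 0], "slide": [0, 0, 0], "hand": -1}, {"dr": [0, 3, 0], "slide": [0, 0, 0], "hand": -1}, {"dr": [0, 3, 0], "slide": [0, 0, 0], "hand": -1}, {"dr": [0, 3, 0], "slide": [0, 0, 0], "hand": -1}])

```text
time: 4.4
ee_pos: [0.4595, -0.1207, 0.0593]
ee_rot: [[-0.252, 0.001, 0.968], [-0.968, -0.001, -0.252], [0.0, -1.0, 0.001]]
force: [-0.5, -0.7, 7.2]
finger_gap: 0.584
```

```bash
echo "print('yaw',np.degrees(np.arctan2(R[1,2],R[0,2])))">>st.py; python3 st.py
```

```text
t 4.4 j [ 0.2465  0.5808 -0.155   2.2872  0.3018  0.2903 -0.4275] p [ 0.4595 -0.1207  0.0593]
[[-0.2516  0.0012  0.9678]
 [-0.9678 -0.0005 -0.2516]
 [ 0.0002 -1.      0.0013]]
F [-0.5414 -0.6708  7.2202] M [-0.2676  0.1354  0.113 ] gap 54.31752337469127
to ring grasp, tool axes [ 0.0002  0.0003 -0.    ]
yaw -14.571439777239844
```

send_rows(steps=[{"dr": [0, 3, 0], "slide": [0, 0, 0], "hand": -1}, {"dr": [0, 3, 0], "slide": [0, 0, 0], "hand": -1}, {"dr": [0, 3, 0], "slide": [0, 0, 0], "hand": -1}, {"dr": [0, 3, 0], "slide": [0, 0, 0], "hand": -1}])

```text
time: 4.73
ee_pos: [0.4596, -0.1207, 0.0593]
ee_rot: [[-0.447, 0.001, 0.894], [-0.894, -0.001, -0.447], [-0.0, -1.0, 0.001]]
force: [-0.3, -0.4, 7.4]
finger_gap: 0.591
```

```bash
python3 st.py|tail -3; python3 - <<'E'
from h import *
d=get('top','top1'); P=pts(d)
cv2.imwrite('pics/crop1.png',cv2.resize(d['image'][215:290,205:345,::-1],None,fx=5.5,fy=5.5,interpolation=cv2.INTER_CUBIC))
# jig frame heights along centreline
c,s=np.cos(.075),np.sin(.075); q=P[...,:2]-[.4595,-.1208]; Y=q@[-s,c]; X=q@[c,s]
m=(abs(X)<.018)&(Y>.04)&(Y<.15)
for a in np.arange(.04,.15,.003):
    k=m&(Y>=a)&(Y<a+.003)
    if k.sum(): print(round(a,3),k.sum(),P[k][:,2].min().round(4),np.median(P[k][:,2]).round(4),end=' | ')
E
```

```text
F [-0.2535 -0.427   7.3831] M [-0.2678  0.103   0.1848] gap 54.937316268990294
to ring grasp, tool axes [ 0.0001  0.0003 -0.    ]
yaw -26.569467047713207
0.04 77 0.4705 0.4798 | 0.043 78 0.4685 0.4796 | 0.052 23 0.4123 0.4213 | 0.055 6 0.4164 0.4184 | 0.106 1 0.053 0.053 | 0.109 6 0.0506 0.0528 | 0.112 1 0.0413 0.0413 | 0.115 11 0.0393 0.0406 | 0.118 18 0.0393 0.0421 | 0.121 19 0.0383 0.0427 | 0.124 23 0.0393 0.0416 | 0.127 17 0.0371 0.0416 | 0.133 19 0.0082 0.0112 | 0.136 36 0.0086 0.0123 | 0.139 35 0.0089 0.012 | 0.142 32 0.009 0.0123 | 0.145 34 0.009 0.0119 | 0.148 20 0.0096 0.012 |
```

View pics/crop1.png

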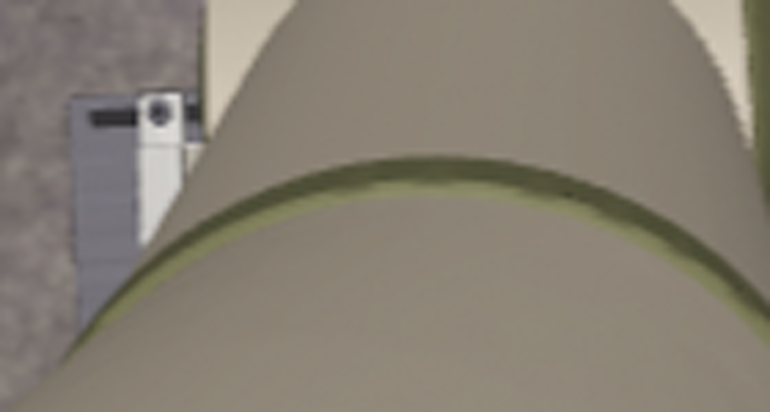

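The arm hides the clamp from above; only the stop shows, at (160,170), with its face about 115 mm from the axis. Contact is therefore due at around 36-45° of turn. I'll continue in small steps and watch the torque.

send_rows(steps=[{"dr": [0, 1.5, 0], "slide": [0, 0, 0], "hand": -1}, {"dr": [0, 1.5, 0], "slide": [0, 0, 0], "hand": -1}])

```text
time: 4.95
ee_pos: [0.4596, -0.1207, 0.0593]
ee_rot: [[-0.492, 0.001, 0.87], [-0.87, -0.001, -0.492], [-0.0, -1.0, 0.001]]
force: [-0.9, -0.5, 7.8]
finger_gap: 0.586
```

```bash
python3 st.py|tail -3; python3 - <<'E'
from h import *
c,s=np.cos(.075),np.sin(.075)
for t in('top0','scene0'):
    P=pts(dict(np.load('last_%s.npz'%t))); q=P[...,:2]-[.459,-.1208]; Y=q@[-s,c]; X=q@[c,s]; z=P[...,2]
    print(t)
    for a in np.arange(.05,.134,.002):
        k=(abs(X)<.016)&(Y>=a)&(Y<a+.002)
        if k.sum(): print(round(a*1e3),k.sum(),(np.percentile(z[k],[10,50,90])*1e3).round(),end='|')
    print()
d=get('scene','scene1')
cv2.imwrite('pics/crops1.png',cv2.resize(d['image'][210:370,240:400,::-1],None,fx=3.7,fy=3.7,interpolation=cv2.INTER_CUBIC))
E
```

```text
F [-0.8528 -0.453   7.7975] M [-0.3227  0.0673  0.1694] gap 54.46182067826799
to ring grasp, tool axes [ 0.0002  0.0003 -0.    ]
yaw -29.488579743887946
top0
50 4 [29. 29. 30.]|52 36 [11. 28. 38.]|54 21 [37. 39. 41.]|56 15 [35. 38. 40.]|58 34 [16. 35. 50.]|60 27 [23. 51. 53.]|62 23 [51. 52. 55.]|64 22 [50. 52. 55.]|66 20 [49. 51. 55.]|68 22 [49. 52. 55.]|70 21 [49. 53. 54.]|72 21 [50. 52. 54.]|74 20 [50. 52. 53.]|76 20 [51. 52. 54.]|78 24 [50. 51. 54.]|80 18 [50. 52. 53.]|82 22 [49. 52. 54.]|84 21 [49. 51. 53.]|86 21 [50. 52. 54.]|88 26 [50. 52. 54.]|90 19 [52. 53. 54.]|92 23 [50. 52. 53.]|94 21 [50. 52. 54.]|96 22 [51. 53. 53.]|98 20 [50. 52. 54.]|100 22 [51. 52. 54.]|102 19 [50. 51. 52.]|104 22 [49. 52. 53.]|106 21 [50. 52. 54.]|108 20 [50. 52. 53.]|110 17 [49. 51. 53.]|114 30 [28. 36. 42.]|116 21 [40. 42. 44.]|118 22 [41. 41. 43.]|120 22 [40. 43. 44.]|122 19 [40. 42. 44.]|124 21 [39. 41. 43.]|126 21 [41. 42. 44.]|128 7 [40. 41. 42.]|132 2 [13. 13. 14.]|
scene0
50 7 [39. 40. 41.]|60 11 [50. 51. 52.]|62 17 [51. 52. 53.]|64 21 [50. 52. 53.]|66 12 [51. 52. 53.]|68 19 [51. 52. 54.]|70 23 [51. 52. 55.]|72 24 [51. 52. 54.]|74 22 [34. 52. 53.]|76 17 [41. 52. 53.]|78 27 [50. 51. 53.]|80 23 [25. 51. 53.]|82 22 [50. 51. 53.]|84 21 [50. 51. 53.]|86 21 [48. 51. 52.]|88 19 [50. 52. 53.]|90 21 [50. 52. 53.]|92 20 [51. 52. 54.]|94 19 [50. 52. 52.]|96 24 [51. 52. 53.]|98 17 [51. 52. 53.]|100 19 [51. 52. 53.]|102 22 [51. 52. 53.]|104 21 [51. 52. 53.]|106 24 [51. 52. 53.]|108 21 [50. 52. 53.]|110 83 [36. 45. 52.]|112 52 [39. 45. 51.]|114 6 [40. 41. 47.]|116 16 [41. 41. 42.]|118 18 [41. 42. 43.]|120 24 [41. 42. 43.]|122 20 [41. 42. 44.]|124 23 [41. 42. 43.]|126 26 [35. 41. 43.]|128 131 [22. 32. 41.]|130 114 [12. 21. 36.]|132 33 [11. 12. 19.]|
```

View pics/crops1.png

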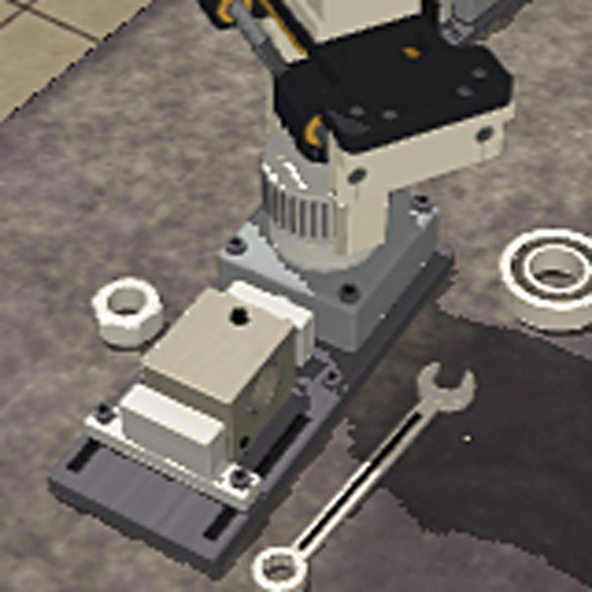

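The scene crop shows the fingers on the ring at (300,200), the knob free between them, and the block standing just short of the stop at about (200,395). The stop face at ~115 mm means contact at about 36-38° of turn. The moving baseline moment is 0.17-0.185 N m.

send_rows(steps=[{"dr": [0, 1.5, 0], "slide": [0, 0, 0], "hand": -1}, {"dr": [0, 1.5, 0], "slide": [0, 0, 0], "hand": -1}])

```text
time: 5.17
ee_pos: [0.4596, -0.1207, 0.0593]
ee_rot: [[-0.537, 0.001, 0.843], [-0.843, -0.0, -0.537], [-0.0, -1.0, 0.001]]
force: [-0.3, -1.6, 7.2]
finger_gap: 0.59
```

```bash
python3 st.py|tail -3|grep -v tool
```

```text
F [-0.3336 -1.6023  7.2111] M [-0.2692  0.1375  0.1834] gap 54.87442946009521
yaw -32.489536294774645
```

send_rows(steps=[{"dr": [0, 1.5, 0], "slide": [0, 0, 0], "hand": -1}, {"dr": [0, 1.5, 0], "slide": [0, 0, 0], "hand": -1}])

```text
time: 5.33
ee_pos: [0.4596, -0.1207, 0.0593]
ee_rot: [[-0.581, 0.001, 0.814], [-0.814, -0.0, -0.581], [-0.0, -1.0, 0.001]]
force: [-0.5, -1.0, 7.9]
finger_gap: 0.586
```

```bash
python3 st.py|tail -3|grep -v tool
```

```text
F [-0.5104 -0.9607  7.9346] M [-0.3164  0.083   0.2588] gap 54.49990483640767
yaw -35.49664142724912
```

send_rows(steps=[{"dr": [0, 1.5, 0], "slide": [0, 0, 0], "hand": -1}, {"dr": [0, 1.5, 0], "slide": [0, 0, 0], "hand": -1}])

```text
time: 5.5
ee_pos: [0.4596, -0.1207, 0.0593]
ee_rot: [[-0.623, 0.001, 0.783], [-0.783, -0.0, -0.623], [-0.0, -1.0, 0.001]]
force: [0.1, -0.1, 7.1]
finger_gap: 0.587
```

```bash
python3 st.py|tail -3|grep -v tool
```

```text
F [ 0.1078 -0.0726  7.0662] M [-0.2897  0.1056  0.2335] gap 54.62623378711516
yaw -38.49963229206909
```

send_rows(steps=[{"dr": [0, 1, 0], "slide": [0, 0, 0], "hand": -1}, {"dr": [0, 1, 0], "slide": [0, 0, 0], "hand": -1}])

```text
time: 5.67
ee_pos: [0.4596, -0.1207, 0.0593]
ee_rot: [[-0.649, 0.001, 0.761], [-0.761, -0.0, -0.649], [-0.001, -1.0, 0.001]]
force: [-0.4, -1.5, 7.1]
finger_gap: 0.587
```

```bash
python3 st.py|tail -3|grep -v tool
```

```text
F [-0.4002 -1.5373  7.0524] M [-0.3001  0.0625  0.2342] gap 54.55981111310195
yaw -40.47490928920859
```

send_rows(steps=[{"dr": [0, 1, 0], "slide": [0, 0, 0], "hand": -1}, {"dr": [0, 1, 0], "slide": [0, 0, 0], "hand": -1}])

```text
time: 5.83
ee_pos: [0.4596, -0.1207, 0.0593]
ee_rot: [[-0.675, 0.001, 0.738], [-0.738, -0.0, -0.675], [-0.001, -1.0, 0.001]]
force: [-0.8, -1.9, 7.7]
finger_gap: 0.585
```

```bash
python3 st.py|tail -3|grep -v tool
```

```text
F [-0.7506 -1.8551  7.6833] M [-0.3506  0.1006  0.177 ] gap 54.36951337620985
yaw -42.47726703881393
```

send_rows(steps=[{"dr": [0, 1, 0], "slide": [0, 0, 0], "hand": -1}, {"dr": [0, 1, 0], "slide": [0, 0, 0], "hand": -1}])

```text
time: 6.0
ee_pos: [0.4596, -0.1207, 0.0593]
ee_rot: [[-0.701, 0.001, 0.714], [-0.714, -0.0, -0.701], [-0.001, -1.0, 0.001]]
force: [-0.6, -1.8, 7.3]
finger_gap: 0.583
```

```bash
python3 st.py|tail -3|grep -v tool; python3 - <<'E'
from h import *
d=get('scene','scene2')
P=pts(d); c,s=np.cos(.075),np.sin(.075); q=P[...,:2]-[.459,-.1208]; Y=q@[-s,c]; X=q@[c,s]; z=P[...,2]
for a in list(np.arange(.046,.074,.002))+list(np.arange(.104,.122,.002)):
    k=(abs(X)<.016)&(Y>=a)&(Y<a+.002)
    if k.sum(): print(round(a*1e3),k.sum(),(np.percentile(z[k],[10,50,90])*1e3).round(),end='|')
cv2.imwrite('pics/crops2.png',cv2.resize(d['image'][260:350,250:350,::-1],None,fx=6,fy=6,interpolation=cv2.INTER_CUBIC))
E
```

```text
F [-0.6281 -1.7652  7.2746] M [-0.3509  0.0614  0.1668] gap 54.193332869520894
yaw -44.47392963186569
46 635 [355. 450. 475.]|48 410 [226. 432. 471.]|50 184 [ 42. 372. 430.]|52 219 [166. 416. 426.]|54 423 [377. 401. 421.]|56 415 [383. 400. 414.]|58 60 [388. 400. 410.]|60 8 [149. 166. 237.]|62 14 [ 50. 158. 167.]|64 35 [ 51. 152. 163.]|66 19 [51. 52. 53.]|68 16 [51. 52. 53.]|70 17 [51. 52. 54.]|72 22 [50. 52. 54.]|104 19 [50. 51. 52.]|106 22 [51. 52. 53.]|108 25 [50. 52. 53.]|110 18 [51. 51. 53.]|112 28 [50. 52. 53.]|114 72 [42. 47. 52.]|116 36 [41. 42. 49.]|118 24 [41. 42. 43.]|120 17 [41. 42. 43.]|
```

View pics/crops2.png

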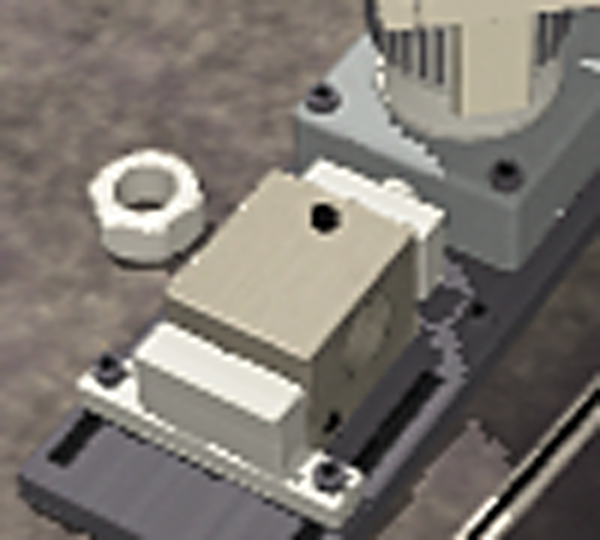

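The block has moved about 4 mm to the stop and its rear edge at (235,340) is now at or very near it. The moment is still at baseline, so I'll continue gently.

send_rows(steps=[{"dr": [0, 1, 0], "slide": [0, 0, 0], "hand": -1}, {"dr": [0, 1, 0], "slide": [0, 0, 0], "hand": -1}])

```text
time: 6.22
ee_pos: [0.4596, -0.1207, 0.0593]
ee_rot: [[-0.725, 0.001, 0.689], [-0.689, -0.0, -0.725], [-0.001, -1.0, 0.001]]
force: [0.5, -1.6, 7.6]
finger_gap: 0.579
```

```bash
python3 st.py|tail -3|grep -v tool
```

```text
F [ 0.484  -1.5883  7.6083] M [-0.3384  0.1249  0.2016] gap 53.81494891036156
yaw -46.46486237135798
```

send_rows(steps=[{"dr": [0, 1, 0], "slide": [0, 0, 0], "hand": -1}, {"dr": [0, 1, 0], "slide": [0, 0, 0], "hand": -1}])

```text
time: 6.38
ee_pos: [0.4596, -0.1207, 0.0593]
ee_rot: [[-0.749, 0.001, 0.663], [-0.663, -0.0, -0.749], [-0.001, -1.0, 0.001]]
force: [-0.6, -2.2, 7.2]
finger_gap: 0.584
```

```bash
python3 st.py|tail -3|grep -v tool
```

```text
F [-0.6026 -2.2205  7.2211] M [-0.3408  0.1134  0.2779] gap 54.301401862657606
yaw -48.46862457348401
```

send_rows(steps=[{"dr": [0, 1, 0], "slide": [0, 0, 0], "hand": -1}, {"dr": [0, 1, 0], "slide": [0, 0, 0], "hand": -1}])

```text
time: 6.55
ee_pos: [0.4596, -0.1207, 0.0593]
ee_rot: [[-0.771, 0.001, 0.637], [-0.637, -0.0, -0.771], [-0.001, -1.0, 0.001]]
force: [-0.8, -1.8, 7.1]
finger_gap: 0.588
```

```bash
python3 st.py|tail -3|grep -v tool
```

```text
F [-0.7862 -1.8444  7.1196] M [-0.3212  0.1121  0.2712] gap 54.67318414874549
yaw -50.46608154430521
```

```bash
cat > av.py <<'E'
from h import *
m=[];t=[]
for i in range(8):
    s=env.read_state(); m.append(s['ft_torque'][2]); t.append(s['tau'][6]); imaging.get_image('wrist')
print('M',np.round(m,3),np.mean(m).round(4),'tau7',np.round(t,3),s['joint_velocities'][6])
E
python3 av.py
```

```text
M [0.271 0.203 0.103 0.087 0.027 0.021 0.006 0.071] 0.0985 tau7 [-0.079 -0.134 -0.239 -0.099 -0.062 -0.057 -0.057 -0.057] -0.0014066252869400896
```

send_rows(steps=[{"dr": [0, 1, 0], "slide": [0, 0, 0], "hand": -1}])

```text
time: 7.03
ee_pos: [0.4596, -0.1207, 0.0593]
ee_rot: [[-0.782, 0.001, 0.624], [-0.624, -0.0, -0.782], [-0.001, -1.0, 0.001]]
force: [0.1, -2.3, 7.4]
finger_gap: 0.586
```

```bash
python3 av.py
```

```text
M [0.304 0.296 0.052 0.097 0.127 0.115 0.124 0.06 ] 0.1467 tau7 [ 0.059 -0.084 -0.266 -0.142 -0.107 -0.101 -0.101 -0.101] 0.0029153517990776114
```

send_rows(steps=[{"dr": [0, 0.3, 0], "slide": [0, 0, 0], "hand": -1}, {"dr": [0, 0.3, 0], "slide": [0, 0, 0], "hand": -1}, {"dr": [0, 0.3, 0], "slide": [0, 0, 0], "hand": -1}, {"dr": [0, 0.3, 0], "slide": [0, 0, 0], "hand": -1}])

```text
time: 7.77
ee_pos: [0.4596, -0.1207, 0.0593]
ee_rot: [[-0.795, 0.001, 0.607], [-0.607, -0.0, -0.795], [-0.001, -1.0, 0.001]]
force: [-0.6, -1.3, 7.6]
finger_gap: 0.584
```

```bash
sed -i 's/range(8)/range(4)/' av.py; python3 av.py
```

```text
M [0.273 0.308 0.213 0.192] 0.2466 tau7 [-0.232 -0.248 -0.28  -0.237] 0.0008442885919971962
```

send_rows(steps=[{"dr": [0, 0.3, 0], "slide": [0, 0, 0], "hand": -1}, {"dr": [0, 0.3, 0], "slide": [0, 0, 0], "hand": -1}, {"dr": [0, 0.3, 0], "slide": [0, 0, 0], "hand": -1}, {"dr": [0, 0.3, 0], "slide": [0, 0, 0], "hand": -1}])

```text
time: 8.3
ee_pos: [0.4596, -0.1207, 0.0593]
ee_rot: [[-0.807, 0.001, 0.59], [-0.59, -0.0, -0.807], [-0.001, -1.0, 0.001]]
force: [-0.9, -1.8, 7.2]
finger_gap: 0.585
```

```bash
python3 av.py
```

```text
M [0.263 0.306 0.258 0.218] 0.2614 tau7 [-0.242 -0.258 -0.29  -0.248] -0.00020313421072694262
```

The noise-free tau7 rises 0.010 N m per 1.2°, matching the jammed stiffness. To separate friction from clamp load I'll do a short slow reversal; the mean of the two directions gives the load.

send_rows(steps=[{"dr": [0, -0.3, 0], "slide": [0, 0, 0], "hand": -1}, {"dr": [0, -0.3, 0], "slide": [0, 0, 0], "hand": -1}, {"dr": [0, -0.3, 0], "slide": [0, 0, 0], "hand": -1}, {"dr": [0, -0.3, 0], "slide": [0, 0, 0], "hand": -1}])

```text
time: 8.83
ee_pos: [0.4597, -0.1207, 0.0593]
ee_rot: [[-0.795, 0.001, 0.607], [-0.607, -0.0, -0.795], [-0.001, -1.0, 0.001]]
force: [-0.7, -0.3, 8.2]
finger_gap: 0.584
```

```bash
python3 av.py; python3 st.py|tail -1
```

```text
M [-0.063 -0.017 -0.019 -0.006] -0.0262 tau7 [0.011 0.028 0.059 0.017] -0.0008887322981340959
yaw -52.6627016702058
```

send_rows(steps=[{"dr": [0, -0.3, 0], "slide": [0, 0, 0], "hand": -1}, {"dr": [0, -0.3, 0], "slide": [0, 0, 0], "hand": -1}, {"dr": [0, -0.3, 0], "slide": [0, 0, 0], "hand": -1}, {"dr": [0, -0.3, 0], "slide": [0, 0, 0], "hand": -1}])

```text
time: 9.37
ee_pos: [0.4596, -0.1207, 0.0593]
ee_rot: [[-0.782, 0.001, 0.623], [-0.623, -0.0, -0.782], [-0.001, -1.0, 0.001]]
force: [0.1, -0.8, 8.0]
finger_gap: 0.582
```

```bash
python3 av.py; python3 st.py|tail -1
```

```text
M [-0.06  -0.042 -0.053  0.009] -0.0366 tau7 [0.021 0.038 0.07  0.027] -0.002288608305718237
yaw -51.464689358685455
```

Mean load torque is 0.100 N m here, so about 12.5 N, and contact near 38° agrees with the measured stop. I'll back off 0.6°, then release and rise to knob height.

send_rows(steps=[{"dr": [0, -0.3, 0], "slide": [0, 0, 0], "hand": -1}, {"dr": [0, -0.3, 0], "slide": [0, 0, 0], "hand": -1}, {"dr": [0, 0, 0], "slide": [0, 0, 0], "hand": -1}, {"dr": [0, 0, 0], "slide": [0, 0, 0], "hand": -1}, {"dr": [0, 0, 0], "slide": [0, 0, 0], "hand": -1}])

```text
time: 9.98
ee_pos: [0.4596, -0.1207, 0.0593]
ee_rot: [[-0.776, 0.001, 0.631], [-0.631, -0.0, -0.776], [-0.001, -1.0, 0.001]]
force: [-0.7, -1.3, 7.7]
finger_gap: 0.586
```

```bash
python3 av.py; python3 st.py
```

```text
M [-0.013 -0.017  0.018 -0.025] -0.0093 tau7 [0.021 0.021 0.021 0.021] -0.0009351586451836858
t 10.1833 j [ 0.1501  0.5789 -0.0182  2.2933  0.0383  0.2683 -0.7899] p [ 0.4596 -0.1207  0.0593]
[[-0.7756  0.0014  0.6312]
 [-0.6312 -0.0004 -0.7756]
 [-0.0008 -1.      0.0012]]
F [-0.8235 -1.5763  7.1492] M [-0.303   0.0967 -0.0171] gap 54.50004053734438
to ring grasp, tool axes [ 0.0001  0.0003 -0.    ]
yaw -50.86266086712451
```

send_rows(steps=[{"dr": [0, 0, 0], "slide": [0, 0, 0], "hand": 0.3}, {"dr": [0, 0, 0], "slide": [0, 0, 0], "hand": 0.5}, {"dr": [0, 0, 0], "slide": [0, 0, 0], "hand": 0.5}, {"dr": [0, 0, 0], "slide": [0, 0, 0], "hand": 0.5}, {"dr": [0, 0, 0], "slide": [0, -0.01, 0], "hand": 0.5}, {"dr": [0, 0, 0], "slide": [0, -0.015, 0], "hand": 0.5}, {"dr": [0, 0, 0], "slide": [0, -0.014, 0], "hand": 0.5}, {"dr": [0, 0, 0], "slide": [0, 0, 0], "hand": 0.5}, {"dr": [0, 0, 0], "slide": [0, 0, 0], "hand": 0.5}])

```text
time: 10.93
ee_pos: [0.4595, -0.1204, 0.098]
ee_rot: [[-0.775, 0.001, 0.632], [-0.632, -0.0, -0.775], [-0.001, -1.0, 0.001]]
force: [0.3, 0.3, -0.2]
finger_gap: 0.75
```

```bash
sed -i 's/,.059\]/,.098]/' st.py; python3 st.py
```

```text
t 10.9333 j [ 0.1543  0.5038 -0.0244  2.2695  0.0328  0.3672 -0.785 ] p [ 0.4595 -0.1204  0.098 ]
[[-0.7754  0.0014  0.6315]
 [-0.6315 -0.0002 -0.7754]
 [-0.001  -1.      0.001 ]]
F [ 0.2502  0.3199 -0.1715] M [-0.0197 -0.0647 -0.0162] gap 69.79433751389111
to ring grasp, tool axes [ 0.0002 -0.      0.0004]
yaw -50.836908922530114
```

```bash
python3 av.py
```

```text
M [-0.016 -0.002  0.001 -0.015] -0.0079 tau7 [ 0.011  0.003  0.001 -0.   ] 0.0002489224323449405
```

send_rows(steps=[{"dr": [0, -7, 0], "slide": [0, 0, 0], "hand": 0.5}, {"dr": [0, -7, 0], "slide": [0, 0, 0], "hand": 0.5}, {"dr": [0, -7, 0], "slide": [0, 0, 0], "hand": 0.5}, {"dr": [0, -7, 0], "slide": [0, 0, 0], "hand": 0.5}, {"dr": [0, -7, 0], "slide": [0, 0, 0], "hand": 0.5}, {"dr": [0, -7, 0], "slide": [0, 0, 0], "hand": 0.5}, {"dr": [0, -7, 0], "slide": [0, 0, 0], "hand": 0.5}, {"dr": [0, 0, 0], "slide": [0, 0, 0], "hand": 0.5}, {"dr": [0, 0, 0], "slide": [0, 0, 0], "hand": 0.5}])

```text
time: 11.88
ee_pos: [0.4588, -0.1204, 0.0971]
ee_rot: [[-0.036, -0.001, 0.999], [-0.999, 0.001, -0.036], [-0.001, -1.0, -0.001]]
force: [0.1, -0.7, 0.1]
finger_gap: 0.751
```

```bash
python3 av.py; python3 st.py
```

```text
M [ 0.012  0.016 -0.032  0.045] 0.0101 tau7 [ 0.478  0.141  0.016 -0.023] 0.010224615215476726
t 12.0833 j [ 0.3211  0.5135 -0.256   2.259   0.3235  0.4022 -0.2367] p [ 0.459  -0.1203  0.0974]
[[-0.0344 -0.0003  0.9994]
 [-0.9994 -0.     -0.0344]
 [ 0.     -1.     -0.0003]]
F [-0.0679 -0.9067 -0.5578] M [-0.0462 -0.1232 -0.0062] gap 69.64830961385826
to ring grasp, tool axes [ 0.0005 -0.0006  0.0005]
yaw -1.969739068256376
```

Offsets are nil, so the clamp load of about 12 N stands. Now grip the knob.

send_rows(steps=[{"dr": [0, 0, 0], "slide": [0.0005, -0.001, 0.0005], "hand": 0}, {"dr": [0, 0, 0], "slide": [0, 0, 0], "hand": -0.3}, {"dr": [0, 0, 0], "slide": [0, 0, 0], "hand": -0.6}, {"dr": [0, 0, 0], "slide": [0, 0, 0], "hand": -1}, {"dr": [0, 0, 0], "slide": [0, 0, 0], "hand": -1}, {"dr": [0, 0, 0], "slide": [0, 0, 0], "hand": -1}, {"dr": [0, 0, 0], "slide": [0, 0, 0], "hand": -1}, {"dr": [0, 0, 0], "slide": [0, 0, 0], "hand": -1}])

```text
time: 12.75
ee_pos: [0.4594, -0.1209, 0.0986]
ee_rot: [[-0.032, -0.0, 0.999], [-0.999, 0.0, -0.032], [0.0, -1.0, -0.0]]
force: [-0.4, -0.7, 0.3]
finger_gap: 0.271
```

```bash
python3 av.py; python3 st.py
```

```text
M [-0.006  0.018 -0.002  0.005] 0.0036 tau7 [-0.007 -0.006 -0.005 -0.005] 0.0008321383446897023
t 12.95 j [ 0.3243  0.512  -0.2587  2.257   0.323   0.4061 -0.2329] p [ 0.4594 -0.1209  0.0986]
[[-0.0322 -0.0003  0.9995]
 [-0.9995 -0.     -0.0322]
 [ 0.0001 -1.     -0.0002]]
F [-0.4586  0.8327  0.4949] M [0.0184 0.0318 0.0218] gap 25.201283533908093
to ring grasp, tool axes [-0.0001  0.0006  0.0001]
yaw -1.8439340349331617
```

send_rows(steps=[{"dr": [0, 4, 0], "slide": [0, 0, 0], "hand": -1}, {"dr": [0, 4, 0], "slide": [0, 0, 0], "hand": -1}, {"dr": [0, 4, 0], "slide": [0, 0, 0], "hand": -1}, {"dr": [0, 4, 0], "slide": [0, 0, 0], "hand": -1}, {"dr": [0, 4, 0], "slide": [0, 0, 0], "hand": -1}, {"dr": [0, 4, 0], "slide": [0, 0, 0], "hand": -1}, {"dr": [0, 4, 0], "slide": [0, 0, 0], "hand": -1}, {"dr": [0, 4, 0], "slide": [0, 0, 0], "hand": -1}, {"dr": [0, 4, 0], "slide": [0, 0, 0], "hand": -1}, {"dr": [0, 4, 0], "slide": [0, 0, 0], "hand": -1}, {"dr": [0, 4, 0], "slide": [0, 0, 0], "hand": -1}, {"dr": [0, 4, 0], "slide": [0, 0, 0], "hand": -1}, {"dr": [0, 4, 0], "slide": [0, 0, 0], "hand": -1}, {"dr": [0, 4, 0], "slide": [0, 0, 0], "hand": -1}, {"dr": [0, 0, 0], "slide": [0, 0, 0], "hand": -1}])

```text
time: 14.2
ee_pos: [0.4594, -0.1209, 0.0986]
ee_rot: [[-0.848, -0.0, 0.53], [-0.53, -0.0, -0.848], [0.0, -1.0, -0.0]]
force: [-1.3, 0.0, 0.5]
finger_gap: 0.27
```

```bash
python3 av.py; python3 st.py|tail -3
```

```text
M [-0.058 -0.036 -0.041 -0.061] -0.0491 tau7 [-0.751 -0.445 -0.136 -0.007] -0.0029742588851392315
F [-1.0365 -0.8788  1.6281] M [-0.0503  0.2389 -0.0673] gap 24.865022355034114
to ring grasp, tool axes [-0.0001  0.0006 -0.    ]
yaw -57.727181371821594
```

send_rows(steps=[{"dr": [0, 2, 0], "slide": [0, 0, 0], "hand": -1}, {"dr": [0, 2, 0], "slide": [0, 0, 0], "hand": -1}, {"dr": [0, 2, 0], "slide": [0, 0, 0], "hand": -1}, {"dr": [0, 0, 0], "slide": [0, 0, 0], "hand": -1}])

```text
time: 14.73
ee_pos: [0.4594, -0.1209, 0.0986]
ee_rot: [[-0.899, -0.0, 0.438], [-0.438, -0.0, -0.899], [0.0, -1.0, -0.0]]
force: [-1.0, 0.1, 2.2]
finger_gap: 0.275
```

```bash
python3 av.py; python3 st.py|tail -3
```

```text
M [-0.034 -0.006 -0.033 -0.028] -0.0253 tau7 [-0.345 -0.203 -0.057  0.007] -0.0001239573694256852
F [-2.0238  0.4112  1.3055] M [-0.0621  0.3351  0.0088] gap 25.23396091453422
to ring grasp, tool axes [-0.0001  0.0006 -0.0001]
yaw -63.82030552126852
```

send_rows(steps=[{"dr": [0, 2, 0], "slide": [0, 0, 0], "hand": -1}, {"dr": [0, 2, 0], "slide": [0, 0, 0], "hand": -1}, {"dr": [0, 2, 0], "slide": [0, 0, 0], "hand": -1}, {"dr": [0, 0, 0], "slide": [0, 0, 0], "hand": -1}])

```text
time: 15.27
ee_pos: [0.4594, -0.1209, 0.0986]
ee_rot: [[-0.94, -0.0, 0.341], [-0.341, -0.0, -0.94], [0.0, -1.0, -0.0]]
force: [-2.0, 0.2, 2.6]
finger_gap: 0.272
```

```bash
python3 av.py; python3 st.py|tail -3
```

```text
M [-0.048 -0.02   0.039 -0.055] -0.021 tau7 [-0.347 -0.205 -0.059  0.005] 0.0032831640424627563
F [-1.1812 -0.6948  2.5065] M [-0.0151  0.5377 -0.0569] gap 25.383842703683374
to ring grasp, tool axes [-0.0001  0.0006 -0.0001]
yaw -69.82800352287826
```

Free so far at 68° turned; continuing in small steps to the stop.

send_rows(steps=[{"dr": [0, 2, 0], "slide": [0, 0, 0], "hand": -1}, {"dr": [0, 2, 0], "slide": [0, 0, 0], "hand": -1}, {"dr": [0, 0, 0], "slide": [0, 0, 0], "hand": -1}])

```text
time: 15.72
ee_pos: [0.4595, -0.1209, 0.0986]
ee_rot: [[-0.961, -0.0, 0.275], [-0.275, -0.0, -0.961], [0.0, -1.0, -0.0]]
force: [-3.1, -0.0, 1.9]
finger_gap: 0.27
```

```bash
python3 av.py; python3 st.py|tail -1
```

```text
M [0.163 0.107 0.058 0.087] 0.1038 tau7 [-0.558 -0.333 -0.156 -0.089] 0.0009530476892720828
yaw -73.82660683291404
```

send_rows(steps=[{"dr": [0, 2, 0], "slide": [0, 0, 0], "hand": -1}, {"dr": [0, 2, 0], "slide": [0, 0, 0], "hand": -1}, {"dr": [0, 0, 0], "slide": [0, 0, 0], "hand": -1}])

```text
time: 16.17
ee_pos: [0.4601, -0.1208, 0.0986]
ee_rot: [[-0.978, 0.001, 0.208], [-0.208, -0.0, -0.978], [-0.001, -1.0, 0.0]]
force: [-0.5, -0.2, 1.2]
finger_gap: 0.273
```

```bash
python3 av.py; python3 st.py|tail -1
```

```text
M [0.555 0.464 0.537 0.508] 0.5158 tau7 [-0.931 -0.739 -0.574 -0.511] 0.0014213214239581573
yaw -77.80111032531575
```

send_rows(steps=[{"dr": [0, 2, 0], "slide": [0, 0, 0], "hand": -1}, {"dr": [0, 2, 0], "slide": [0, 0, 0], "hand": -1}, {"dr": [0, 0, 0], "slide": [0, 0, 0], "hand": -1}])

```text
time: 16.62
ee_pos: [0.4594, -0.1209, 0.0986]
ee_rot: [[-0.99, -0.0, 0.138], [-0.138, -0.0, -0.99], [0.0, -1.0, -0.0]]
force: [-1.1, 0.8, 1.7]
finger_gap: 0.273
```

```bash
python3 av.py; python3 st.py|tail -3
```

```text
M [0.495 0.444 0.45  0.354] 0.4359 tau7 [-0.833 -0.649 -0.484 -0.418] 0.0017429910080178738
F [-1.8848  0.28    2.8427] M [0.1233 0.4383 0.4086] gap 25.33053362073934
to ring grasp, tool axes [-0.0001  0.0006 -0.0001]
yaw -81.84121857923748
```

Hard stop reached: the torque climbed to about 0.5 N m and the fingers slipped. Turned about 72°, so the start was about 0.29 rad, within the stated range. Release, rise and clear away to look.

send_rows(steps=[{"dr": [0, 0, 0], "slide": [0, 0, 0], "hand": -0.2}, {"dr": [0, 0, 0], "slide": [0, 0, 0], "hand": 0.3}, {"dr": [0, 0, 0], "slide": [0, 0, 0], "hand": 0.3}, {"dr": [0, 0, 0], "slide": [0, 0, 0], "hand": 0.3}, {"dr": [0, 0, 0], "slide": [0, -0.02, 0], "hand": 0.3}, {"dr": [0, 0, 0], "slide": [0, -0.03, 0], "hand": 0.3}, {"dr": [0, 0, 0], "slide": [0, -0.03, 0], "hand": 0.3}, {"dr": [0, 0, 0], "slide": [0, -0.03, 0], "hand": 0.3}, {"dr": [0, 0, 0], "slide": [0, 0, 0.035], "hand": 0.3}, {"dr": [0, 0, 0], "slide": [0, 0, 0.035], "hand": 0.3}, {"dr": [0, 0, 0], "slide": [0, 0, 0.035], "hand": 0.3}, {"dr": [0, 0, 0], "slide": [0, 0, 0.035], "hand": 0.3}, {"dr": [0, 0, 0], "slide": [0, 0, 0.035], "hand": 0.3}, {"dr": [0, 0, 0], "slide": [0, 0, 0.035], "hand": 0.3}, {"dr": [0, 0, 0], "slide": [0, 0, 0.035], "hand": 0.3}, {"dr": [0, 0, 0], "slide": [0, 0, 0.035], "hand": 0.3}, {"dr": [0, 0, 0], "slide": [0, 0, 0.035], "hand": 0.3}, {"dr": [0, 0, 0], "slide": [0, 0, 0.035], "hand": 0.3}, {"dr": [0, 0, 0], "slide": [0, 0, 0], "hand": 0.3}, {"dr": [0, 0, 0], "slide": [0, 0, 0], "hand": 0.3}])

```text
time: 18.48
ee_pos: [0.5083, -0.4695, 0.2078]
ee_rot: [[-0.99, -0.001, 0.139], [-0.139, -0.0, -0.99], [0.001, -1.0, 0.0]]
force: [-0.8, 0.4, -1.0]
finger_gap: 0.651
```

```bash
python3 st.py; python3 - <<'E'
from h import *
d=get('top','top3'); a=cv2.imread('pics/top0.png')[205:320,205:365]; b=d['image'][205:320,205:365,::-1]
cv2.imwrite('pics/cmp.png',cv2.resize(np.vstack([a[:70],b]),None,fx=3.2,fy=3.2,interpolation=cv2.INTER_CUBIC))
A=np.array([.459,-.1208])
for t in('top0','top3'):
    e=dict(np.load('last_%s.npz'%t)); P=pts(e); r=np.hypot(*(P[...,:2]-A).transpose(2,0,1))
    g=e['image'].mean(-1); m=(r<.0125)&(P[...,2]>.12)&(g>110); q=P[m][:,:2]-A
    f=q[np.hypot(*q.T)>.006].mean(0) if m.sum() else 0; print(t,m.sum(),f,np.degrees(np.arctan2(f[1],f[0])))
E
```

```text
t 18.4833 j [ 0.5335  0.576   0.2053  1.7008 -0.1435  0.8799 -0.6335] p [ 0.5083 -0.4695  0.2078]
[[-0.9903 -0.0009  0.1386]
 [-0.1386 -0.0004 -0.9903]
 [ 0.0009 -1.      0.0003]]
F [-0.7603  0.4125 -1.0245] M [ 0.0676  0.0227 -0.0094] gap 60.521853448835806
to ring grasp, tool axes [-0.0001  0.1097 -0.3521]
yaw -82.03340530792488
top0 18 [-0.00115069  0.00012187] 173.9541931498917
top3 20 [0.00347294 0.00413828] 49.99585505343259
```

View pics/cmp.png

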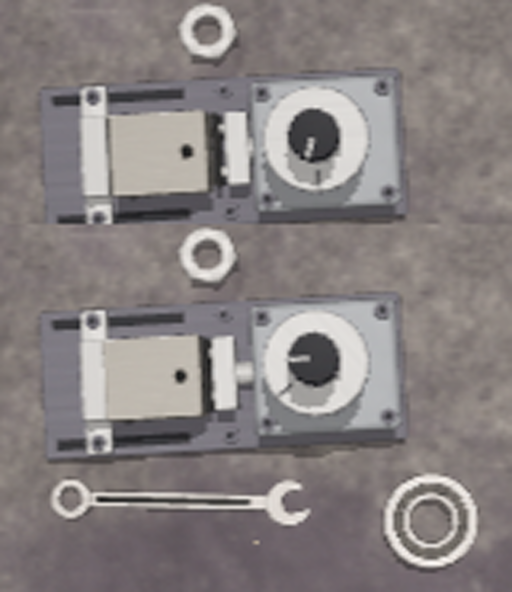

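The comparison picture shows the block against the stop with the jaw on it, at (150,378). The ring line at (287,390) has turned about 50°, as left. The knob line now points along jig +y at (298,358), about 89° (1.55 rad). The nut is unmoved, and the spanner and bearing lie untouched.

```bash
python3 -c "
from bench import env
print(env.sign_off())"
```

```text
the job is handed in; nothing more can be done
None
```

The block is clamped against the rear stop at about 12 N, the lock knob is at its stop, and I handed the job in at about 18.5 s of robot time.

- **Clamp ring:** I gripped the ring alone and turned it clockwise about 53°, then backed it off to about 51°. Comparing slow closing and slow opening torques, which cancels friction, gave about 12 N at the final position. The estimated peak was about 15 N.
- **Lock knob:** I turned it clockwise about 72°, until the torque rose to about 0.5 N m and the fingers slipped at the stop. I then let go and moved the arm away.
- **Last picture:** The block is against the stop with the jaw on it. The ring line is at about 50°, as I left it. By eye, the knob line points along the jig at about 89°, which matches 1.55 rad. The nut, spanner and bearing look unmoved.
- **What disagreed:**
  - The moment readings taken while turning at normal speed were too noisy to use (±0.03 N m), so the 12 N rests on the slow two-way torque measurement.
  - My script's measurement of the knob mark's angle (174° before, 50° after) did not make sense.

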